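# Lay up a table tray for two espressos, a pastry and honey

### The arm

A 6-joint arm with a two-finger parallel gripper is mounted at the origin on a cart in front of the work surface, level with it; the furniture and walls round the work are solid. World frame = base frame: x ahead of the robot, y to its left, z up, the work surface at z = 0. Lengths are in m, angles in rad, forces in N, time in s.
With the tool pointing down it reaches from about 0.35 to 0.975 m from the base axis. Payload 4.9 kg.
Tool frame: the origin (TCP) lies at the very end of the fingers, on their centre line; the grasp point (between the pads) lies 19 mm behind it; z points along the fingers, y is the line along which they close (so a half turn about z gives the same grasp; the last joint's range is limited). The gripper opens to 85 mm and grips with 20 to 120 N. Pads are 22 mm wide; open, the fingers measure 114 mm over their backs; the gripper's body (76 mm by 85 mm) begins 54 mm behind the grasp point. The pads swing forward as they close: fully open they stand 13 mm farther back than shut.
Start: joints at [-1.455, 0.053, 1.613, -0, 1.476, -0.119], TCP at [0.145, -0.608, 0.231] pointing down, gripper open.
Joint ranges: [-3.01, 3.01], [-1.01, 2.22], [0.06, 2.58], [-1.02, 4.17], [0.09, 2.62], [-3.14, 3.14]. Speed limits (rad/s): [2.57, 2.57, 3.14, 3.14, 3.14, 3.14].

### API

Orientations are given as [roll, pitch, yaw] about the fixed x, y, z axes, in that order (R = Rz(yaw) Ry(pitch) Rx(roll)).
In Python, from plant import robot, eyes, finder, get_time, get_joint_positions, get_qd, get_joint_torque, get_position, get_ee_rot, get_force, get_torque, get_gripper_width, get_gripper_force gives the robot as it stands. Calls block until the motion is done:
- robot.move_pose(position, orientation): joint-space move of the TCP to a pose.
- robot.move_straight(position, attitude=None, vel=0.15): straight line of the TCP; attitude=None keeps the orientation; vel is the mean speed in m/s.
- robot.movej(angles): joint-space move.
- robot.command_gripper(opening, effort=None): finger opening in m; effort is the grip in N (None keeps the last); returns when the fingers have stopped.
- robot.hold(seconds).
- robot.ik(position, orientation): joint angles nearest the present ones, or None.
- eyes.snapshot(name): name is "scene" or "top" or "wrist"; returns the picture (480x640x3 uint8, red, green, blue); there is no depth.
- eyes.camera_info(name): a dict with "mtx" (3x3 intrinsics, pixels), "R" (3x3) and "t" (3): a world point X has camera coordinates R X + t. Camera axes: x right, y down, z forward; pixel columns grow to the right and rows downward; lengths in m; the calibration is good to about 2 mm. A picture is of the moment at which its call begins: read the wrist's pose just before it. camera_info takes no time and is no camera call; for the wrist camera it gives the pose at the moment of the call.
A pose or a line that the arm cannot do raises robot.Unreachable and nothing moves.
- robot.sign_off(): hands the job in; it is judged then, once.
Trained networks look in the newest picture that a camera, given by its name, has taken for a name from the list of things; names that differ only in an ending like _2 or _b are one class to them, and where a whole thing is asked for, a point or a joint stands for the part that bears it (a point fixed in the world has none). Each returns a list of dicts, best first, with "conf" (0 to 1); they miss things now and then, are a little off and sometimes report something else, mostly with a low value. They report only what shows in the picture. A call takes as long as a camera call.
- finder.boxes_of(query, camera): "at" ([x, y, z] in m, in the coordinates of the camera as it stood for that picture, good to about 4 mm: the middle of the surface that is visible of it).
- finder.outline_of(query, camera): "pixels" (480x640 bool, what is visible of it).
- finder.place_of(query, camera): "at" ([x, y, z] in m, in the coordinates of the camera as it stood for that picture, good to about 4 mm: a listed point, or the origin of a listed thing).
Readings, each from a call of its own:
- get_time(): time.
- get_joint_positions(): joint angles.
- get_qd(): joint speeds.
- get_joint_torque(): joint torques, N m.
- get_position(): TCP position.
- get_ee_rot(): TCP orientation.
- get_force(): force on the tool from outside, world axes, zero at the start.
- get_torque(): the same for the moment, N m.
- get_gripper_width(): finger opening in m.
- get_gripper_force(): force on a finger pad.
Only numpy, scipy, OpenCV 4.12 (cv2) and the standard library are available. Lean on these libraries where they do the work, as an engineer would, in place of code of your own. Each camera call takes 0.05 s, during which the arm holds its last target. There are 200 camera calls.

### The job

Lay up the oak tray for a table of two: stand each espresso cup in the middle of the saucer of its own colour, lay the ridged oblong pastry lengthwise flat in the dark oblong dish and stand the honey jar in the round wooden holder. Set each one down centred and upright rather than dropping it, and do not tip a cup or the jar over on the way. The red-lidded jar and the round scone are not part of this order: leave them where they are.

Things in the scene. Friction and masses are not known exactly. Their poses are not given: they have to be found in the camera images.
- white_cup: Small white espresso cup, loose, 54 mm tall. Origin on its underside, z up. The round bowl's axis is NOT at the origin but at y = +12 mm in the cup's frame; bowl 58 mm across, foot 40. The handle points along -y, ending 53 mm from the bowl's axis. Grip across the bowl, along x. On the tray turn the handle across the row (to or from the robot), or it may meet the neighbour. 0.1 kg.
- purple_cup: Purple espresso cup, loose, upright, 52 mm tall. Origin on its underside, z up. The bowl's axis is at y = +14.5 mm in the cup's frame; bowl 65 mm across at the rim, foot 46 mm. The handle points along -y and ends 47 mm from the origin (62 mm from the bowl's axis). Grip and turn it like the white cup. 0.14 kg.
- pastry: Ridged golden-brown oblong pastry, loose, 61 (x) x 101 (y) x 46 mm, rigid, rounded on top. Origin at the centre of its underside, long axis y. Grip across its 61 mm width. About 0.08 kg.
- honey_jar: Glass honey jar with a grey lid, yellow contents, 102 mm tall, loose. Origin at the centre of its underside, z up. Round lid 66 mm across from 91 mm height to the top; the glass below is up to 72 mm wide along y and 64 along x. Grip it by the lid or along x. About 0.35 to 0.6 kg.
- red_lid_jar: Look-alike: glass jar with a red lid and red contents, 65 mm wide, 86 mm tall, loose. Does not belong to the order. Origin at the centre of its underside.
- scone: Look-alike: round golden scone with a sugar crust, 75 mm across, 43 mm tall, loose. Does not belong to the order. Origin at the centre of its underside.
- white_saucer: Insert of the oak tray (422 x 150 mm, fixed; floor 9 mm, side walls 20 mm, end walls 34 mm high). Four fixed inserts sit in one row along it, 100 mm apart, in any order; the row runs roughly along world y. White round saucer, 96 mm across, rim 13 mm high; flat floor 58 mm across, 5 mm above the origin, then sloping sides. Origin at the centre of its underside; y along the row.
- purple_saucer: Insert of the same tray: purple round saucer, 96 mm across, rim 13 mm high; flat floor 64 mm across, 5 mm above the origin, then sloping sides. Origin at the centre of its underside; y along the row.
- pastry_dish: Insert of the same tray: dark slate-coloured oblong dish, 88 (x) x 127 (y) x 11 mm outside, 78 x 117 mm inside, walls 5 mm, inner floor 5 mm above the origin. Origin at the centre of its underside; its long axis is y and lies across the row (towards the robot).
- jar_holder: Insert of the same tray: round dark wooden cup-shaped jar holder, 94 mm across outside, 84 mm inside, 22 mm high, inner floor 5 mm above the origin. Origin at the centre of its underside; y along the row. Mind the glass display case behind the tray: from x = 0.60 m on, 0.48 m high, from y = -0.38 m leftwards; the wrist must not swing into it.

How it is judged:
At the end, for the whole second after the job is handed in: Cups upright on the flats of their own-colour saucers, within 10 mm of the middle each way; pastry flat in its dish within 12 mm and 0.2 rad; honey jar upright on its holder floor within 12 mm; all released, at rest; red-lidded jar and scone within 2 cm of their starts (x of white_saucer in the frame of white_cup between -0.01 and 0.01 m and y of white_saucer in the frame of white_cup between 0.002 and 0.022 m and z of white_cup in the frame of white_saucer between 0.002 and 0.008 m and angle between each of white_cup, purple_cup, honey_jar's own z axis and vertical below 0.07 rad and linear speed of each of white_cup, purple_cup, pastry, honey_jar below 0.02 m/s and angular speed of each of white_cup, purple_cup, pastry, honey_jar below 0.3 rad/s and x of purple_saucer in the frame of purple_cup between -0.01 and 0.01 m and y of purple_saucer in the frame of purple_cup between 0.0045 and 0.0245 m and z of purple_cup in the frame of purple_saucer between 0.002 and 0.008 m and x of pastry in the frame of pastry_dish between -0.012 and 0.012 m and y of pastry in the frame of pastry_dish between -0.012 and 0.012 m and z of pastry in the frame of pastry_dish between 0.002 and 0.008 m and angle between the y axis of pastry and the y axis of pastry_dish, either way round below 0.2 rad and angle between pastry's own z axis and vertical below 0.12 rad and horizontal distance between honey_jar and jar_holder below 0.012 m and z of honey_jar in the frame of jar_holder between 0.002 and 0.008 m and distance of each of red_lid_jar, scone from where it was at the start of the episode below 0.02 m); the robot touches nothing.
It fails at once if the red-lidded jar or the scone is shifted by more than 2 cm (distance of any of red_lid_jar, scone from where it was at the start of the episode above 0.02 m).
It fails at once if a cup, the pastry or the honey jar is dropped (let go with its underside more than 5 cm above the counter) ((height (world z) of white_cup above 0.05 m and contact force between the fingers and white_cup below 0.02 N) or (height (world z) of purple_cup above 0.05 m and contact force between the fingers and purple_cup below 0.02 N) or (height (world z) of pastry above 0.05 m and contact force between the fingers and pastry below 0.02 N) or (height (world z) of honey_jar above 0.05 m and contact force between the fingers and honey_jar below 0.02 N)).
It fails at once if a cup or the honey jar is tipped over (angle between any of white_cup, purple_cup, honey_jar's own z axis and vertical above 0.8 rad).
It also fails if it takes over 128 s, if anything falls off the work surface, if the arm or the gripper's body presses on something with over 40 N, if the wrist force passes 120 N, or if a joint passes its speed limit or range.

## Working session

There is one attempt and no reset: what is moved stays moved. The work goes in short steps, each a Python script; the robot and the scene stay as the last script left them, time stands still between calls to the robot, and variables do not carry over. Pictures are saved under pics/ and viewed, at most 14 in all, crops included, and the job is handed in when it is done.

```bash
mkdir -p pics; ls; cat > h.py <<'E'
import numpy as np, cv2
from plant import *
def snap(n,f):
    im=eyes.snapshot(n); cv2.imwrite('pics/'+f,im[:,:,::-1].copy()); return im
def world(cam,p,ci=None):
    ci=ci or eyes.camera_info(cam); return np.array(ci['R']).T@(np.array(p)-np.array(ci['t']))
E
python3 - <<'E'
from h import *
names="white_cup purple_cup pastry honey_jar red_lid_jar scone white_saucer purple_saucer pastry_dish jar_holder".split()
for c in ['scene','top']:
    snap(c,c+'0.png'); ci=eyes.camera_info(c); print(c,'cam at',-np.array(ci['R']).T@ci['t'])
    for n in names:
        print(n,[(np.round(world(c,d['at'],ci),3).tolist(),round(d['conf'],2)) for d in finder.place_of(n,c)[:2]])
print(get_time())
E
```

```text
pics
scene cam at [-0.27694899  0.87777754  1.0044721 ]
white_cup [([0.473, 0.462, -0.004], 0.75), ([0.547, 0.375, -0.001], 0.57)]
purple_cup []
pastry [([0.415, -0.321, -0.001], 0.49)]
honey_jar [([0.425, 0.333, -0.002], 0.6), ([0.474, 0.463, -0.003], 0.22)]
red_lid_jar [([0.548, 0.377, -0.0], 0.81), ([0.474, -0.03, 0.011], 0.42)]
scone [([0.548, -0.366, -0.001], 0.63)]
white_saucer [([0.478, 0.164, 0.012], 0.89)]
purple_saucer [([0.476, 0.069, 0.007], 0.58)]
pastry_dish [([0.468, -0.029, 0.012], 0.79)]
jar_holder [([0.466, -0.136, 0.001], 0.8)]
top cam at [0.21872536 0.01456273 1.64597696]
white_cup [([0.477, 0.462, -0.004], 0.95)]
purple_cup [([0.459, -0.46, -0.005], 0.61)]
pastry [([0.42, -0.324, -0.001], 0.93), ([0.474, 0.064, 0.008], 0.34)]
honey_jar [([0.421, 0.324, -0.002], 0.81)]
red_lid_jar [([0.552, 0.368, -0.002], 0.91)]
scone [([0.556, -0.372, -0.003], 0.56), ([0.421, 0.323, -0.005], 0.45)]
white_saucer [([0.479, 0.16, 0.008], 0.76)]
purple_saucer [([0.474, 0.062, 0.01], 0.86), ([0.553, -0.372, -0.001], 0.43)]
pastry_dish [([0.47, -0.036, 0.011], 0.75)]
jar_holder [([0.469, -0.136, 0.011], 0.79), ([0.422, 0.325, -0.003], 0.16)]
1.1
```

View pics/top0.png

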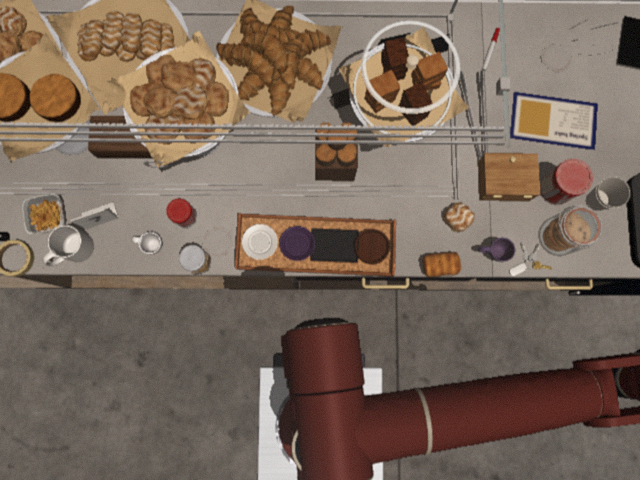

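View pics/scene0.png

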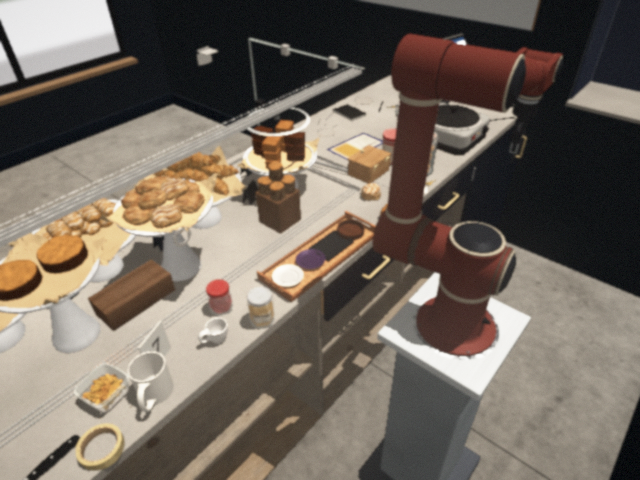

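The top view shows the white cup at (150,241) and the purple cup at (500,248), both with handles to the left (+y). The tray inserts run white (260,242), purple (296,242), dish (335,245), holder (372,246). The pastry is at (442,263) and the honey jar at (193,257). The networks agree with this, so I'll move on to close wrist views.

```bash
cat >> h.py <<'E'
def ray(ci,uv,z):
    "world xy of pixels (n,2) on plane z"
    uv=np.atleast_2d(uv).astype(float); R=np.array(ci['R']); c=-R.T@np.array(ci['t'])
    d=np.c_[uv,np.ones(len(uv))]@np.linalg.inv(np.array(ci['mtx'])).T@R
    return c+d*((z-c[2])/d[:,2])[:,None]
def mask(n,cam='wrist'):
    r=finder.outline_of(n,cam)
    return (r[0]['pixels'].astype(np.uint8),r[0]['conf']) if r else (None,0)
def cup(n,ci,h):
    m,c=mask(n)
    if m is None: return None
    k=int(np.sqrt(m.sum())*0.45)|1
    b=cv2.morphologyEx(m,cv2.MORPH_OPEN,cv2.getStructuringElement(cv2.MORPH_ELLIPSE,(k,k)))
    cn=max(cv2.findContours(b,0,1)[0],key=cv2.contourArea)[:,0]
    (x,y),r=cv2.minEnclosingCircle(ray(ci,cn,h)[:,:2].astype(np.float32))
    res=cv2.morphologyEx(cv2.subtract(m,b),cv2.MORPH_OPEN,np.ones((3,3),np.uint8))
    l=cv2.connectedComponentsWithStats(res); i=1+np.argmax(l[2][1:,4]); p=ray(ci,l[3][i],h*.6)[0]
    return dict(axis=np.round([x,y],4),diam=round(2*r,4),handle=round(np.arctan2(p[1]-y,p[0]-x),3),hd=round(np.hypot(p[1]-y,p[0]-x),3),conf=c)
def rect(n,ci,h):
    m,c=mask(n)
    if m is None: return None
    cn=max(cv2.findContours(m,0,1)[0],key=cv2.contourArea)[:,0]
    (x,y),s,a=cv2.minAreaRect(ray(ci,cn,h)[:,:2].astype(np.float32))
    return np.round([x,y],4),np.round(s,4),round(a,1),c
def place(n,ci,cam='wrist'):
    return [(np.round(world(cam,d['at'],ci),4).tolist(),round(d['conf'],2)) for d in finder.place_of(n,cam)[:2]]
E
python3 - <<'E'
from h import *
print(get_ee_rot())
robot.move_pose([0.42,-0.39,0.33],[np.pi,0,np.pi/2])
ci=eyes.camera_info('wrist'); snap('wrist','w1.png'); print('cam',-np.array(ci['R']).T@ci['t'],get_joint_positions())
print(cup('purple_cup',ci,.052)); print(rect('pastry',ci,.02))
for n in ['purple_cup','pastry','scone']: print(n,place(n,ci))
print(get_time())
E
```

```text
[ 3.14153719e+00 -9.04458060e-06  2.34782400e-01]
cam [ 0.42060033 -0.32226468  0.4717802 ] [-8.79785738e-01 -1.09302010e-01  1.61052786e+00 -2.54400164e-04
  1.64142500e+00 -8.77944780e-01]
{'axis': array([ 0.4561, -0.4719]), 'diam': 0.0722, 'handle': np.float64(1.499), 'hd': np.float64(0.042), 'conf': 0.92}
(array([ 0.4199, -0.3204]), array([0.0616, 0.1031]), 4.6, 0.97)
purple_cup [([0.4555, -0.4584, -0.0011], 0.87)]
pastry []
scone [([0.5531, -0.3676, -0.0002], 0.75)]
2.7667
```

View pics/w1.png

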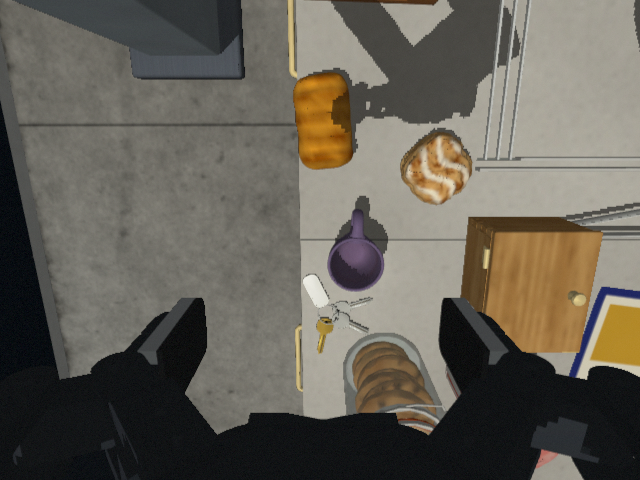

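The wrist view shows the purple cup's bowl at (356,263) with its handle up (+y) at (358,212). The pastry is at (324,120), slightly tilted, and the scone is at (437,168). The numbers match. Next are the tray and the left side.

```bash
python3 - <<'E'
from h import *
robot.move_pose([0.42,-0.05,0.33],[np.pi,0,np.pi/2])
ci=eyes.camera_info('wrist'); snap('wrist','w2.png')
for n,h in [('white_saucer',.022),('purple_saucer',.022),('pastry_dish',.020),('jar_holder',.031)]: print(n,rect(n,ci,h),place(n,ci))
robot.move_pose([0.42,0.33,0.33],[np.pi,0,np.pi/2])
ci=eyes.camera_info('wrist'); snap('wrist','w3.png'); print(get_joint_positions())
print(cup('white_cup',ci,.054)); print(rect('honey_jar',ci,.1),place('honey_jar',ci),place('white_cup',ci),place('red_lid_jar',ci))
print(get_time())
a,b=[cv2.imread(f'pics/w{i}.png') for i in (2,3)]
cv2.imwrite('pics/w23.png',cv2.resize(np.hstack([a,b]),(800,300),interpolation=cv2.INTER_AREA))
E
```

```text
white_saucer (array([0.4778, 0.1285]), array([0.0785, 0.0221]), 0.0, 0.81) []
purple_saucer (array([0.4745, 0.0638]), array([0.0936, 0.0941]), 0.3, 0.55) [([0.4697, 0.0618, 0.0098], 0.9)]
pastry_dish None [([0.4733, -0.0356, 0.0096], 0.9)]
jar_holder (array([ 0.4664, -0.1336]), array([0.0925, 0.0969]), 3.1, 0.61) []
[ 5.24799291e-01 -2.05265380e-01  1.69468792e+00 -3.78904311e-04
  1.65193004e+00  5.26322401e-01]
{'axis': array([0.4682, 0.4494]), 'diam': 0.0621, 'handle': np.float64(1.297), 'hd': np.float64(0.043), 'conf': 0.74}
(array([0.424 , 0.3304]), array([0.0647, 0.0718]), 0.0, 0.56) [([0.423, 0.3269, -0.0005], 0.55)] [] []
6.2167
```

View pics/w23.png

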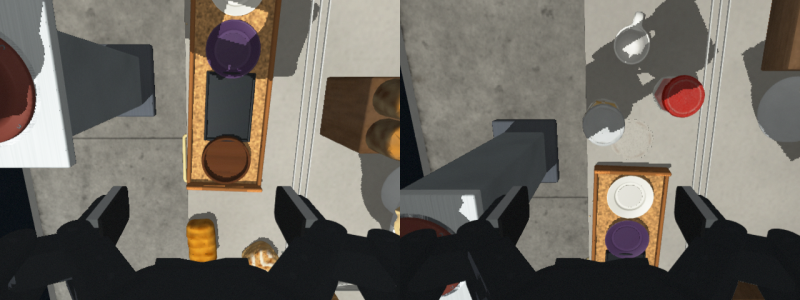

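The tray's insert row is consistent: 100 mm pitch, yaw ≈ -0.0375, centre at about (0.472, 0.014). The white cup's handle points at 1.30 rad, and the honey jar is at about (0.423, 0.328). I'll place the white cup first.

```bash
cat >> h.py <<'E'
PSI=-.0375; C=np.array([.4725,.014]); U=np.array([.0375,1])/np.hypot(.0375,1)
T={n:C+U*s for n,s in [('white',.15),('purple',.05),('dish',-.05),('holder',-.15)]}
def P(xy,z): return [float(xy[0]),float(xy[1]),float(z)]
def pick(xy,yaw,z,effort,lift=.12):
    o=[np.pi,0,yaw]
    robot.command_gripper(.085)
    robot.move_pose(P(xy,z+lift),o); robot.move_straight(P(xy,z),vel=.12)
    robot.command_gripper(0.0,effort); robot.hold(.2)
    print('grip',round(get_gripper_width(),4),get_gripper_force(),'pos',np.round(get_position(),4))
    robot.move_straight(P(xy,z+lift),vel=.12)
    print('lifted',round(get_gripper_width(),4),get_gripper_force(),'F',np.round(get_force(),2),'t',get_time())
def put(xy,yaw,z,lift=.12,open_=.012):
    "z = TCP height for the thing just touching its floor"
    robot.move_pose(P(xy,z+lift),[np.pi,0,yaw])
    robot.move_straight(P(xy,z+.004),vel=.1); robot.hold(.15); f0=get_force()[2]
    dz=.003
    while dz>=-.003:
        robot.move_straight(P(xy,z+dz),vel=.03); robot.hold(.1)
        if get_force()[2]-f0>2.5: break
        dz-=.001
    print('touch dz',round(dz,3),'dF',get_force()[2]-f0,'pos',np.round(get_position(),4))
    w=get_gripper_width(); robot.command_gripper(w+open_); robot.hold(.2)
    robot.move_straight(P(xy,z+lift),vel=.15); print('t',get_time())
E
python3 - <<'E'
from h import *
print(T)
pick([.469,.451],1.297,.020,40)
ci=eyes.camera_info('wrist'); snap('wrist','w4.png')
E
```

```text
{'white': array([0.47812105, 0.16389464]), 'purple': array([0.47437368, 0.06396488]), 'dish': array([ 0.47062632, -0.03596488]), 'holder': array([ 0.46687895, -0.13589464])}
grip 0.0546 42.56974254967645 pos [0.4696 0.4516 0.0213]
lifted 0.0547 42.30040501453914 F [-0.61  0.15 -1.54] t 10.25
```

View pics/w4.png

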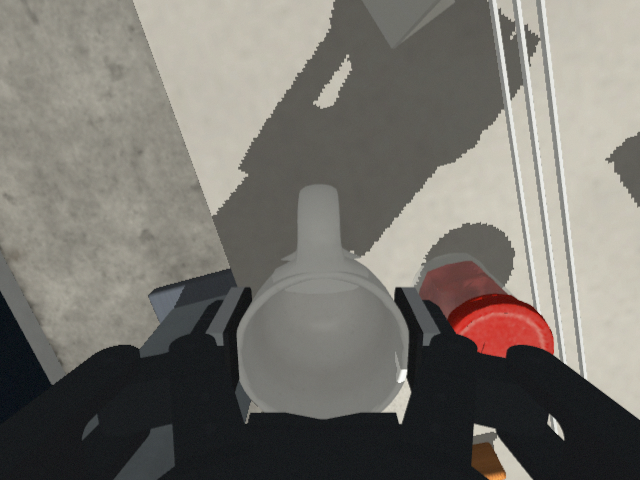

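The cup is held upright with the handle aligned straight up (319,190). Its rim is centred near (323,344), from which I can compute its offset from the tool axis before placing it.

```bash
python3 - <<'E'
from h import *
ci=eyes.camera_info('wrist'); p=np.array(get_position())
c=ray(ci,[[323,344],[238,340],[410,340],[323,272]],.174-.0005)
print(c,p); d=c[0]-p; y=1.297; print('fwd',d[:2]@[np.cos(y),np.sin(y)],'left',d[:2]@[-np.sin(y),np.cos(y)], 'diam',np.linalg.norm(c[1]-c[2]))
f=d[:2]@[np.cos(y),np.sin(y)]
Y=np.pi+PSI; xy=T['white']-np.clip(f,-.008,.008)*np.array([np.cos(Y),np.sin(Y)])
put(xy,Y,.034+.0013)
robot.move_pose(P(T['white']+[0,-.1],.30),[np.pi,0,np.pi/2])
ci=eyes.camera_info('wrist'); snap('wrist','w5.png')
print(cup('white_cup',ci,.068),place('white_cup',ci),rect('white_saucer',ci,.022),place('white_saucer',ci),rect('purple_saucer',ci,.022))
print(get_time())
E
```

```text
[[0.47044109 0.45349515 0.1735    ]
 [0.44564684 0.46183019 0.1735    ]
 [0.49654599 0.44767511 0.1735    ]
 [0.47681535 0.47632363 0.1735    ]] [0.46830703 0.45047751 0.13842924]
fwd 0.00348225684008527 left -0.0012386409901303896 diam 0.052830766072033075
touch dz -0.001 dF 6.581133121467641 pos [0.4823 0.1638 0.0353]
t 16.9
{'axis': array([0.4838, 0.162 ]), 'diam': 0.0637, 'handle': np.float64(3.1), 'hd': np.float64(0.042), 'conf': 0.85} [([0.4766, 0.1601, 0.0138], 0.57)] (array([0.4792, 0.1631]), array([0.0922, 0.0928]), 0.1, 0.97) [] (array([0.4746, 0.0636]), array([0.0933, 0.0945]), 44.0, 0.6)
18.4083
```

View pics/w5.png

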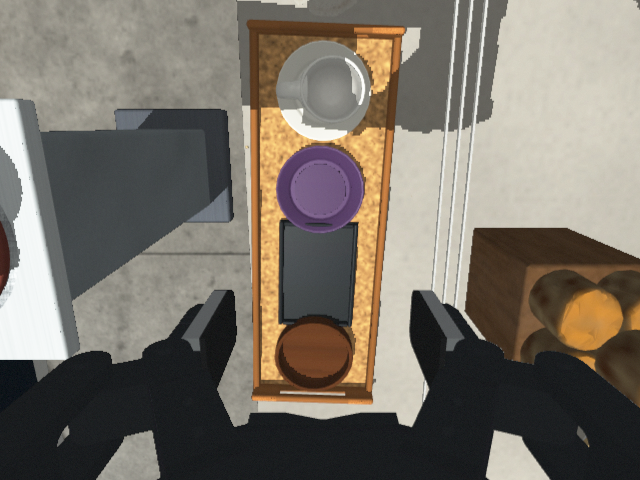

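The white cup stands on its saucer around (325,90), handle left, but it looks several mm too far to +x. I'll zoom in on it.

```bash
python3 - <<'E'
import cv2
a=cv2.imread('pics/w5.png')[30:150,260:390]; cv2.imwrite('pics/z5.png',cv2.resize(a,None,fx=4.5,fy=4.5,interpolation=cv2.INTER_CUBIC))
E
```

```text
(no output)
```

View pics/z5.png

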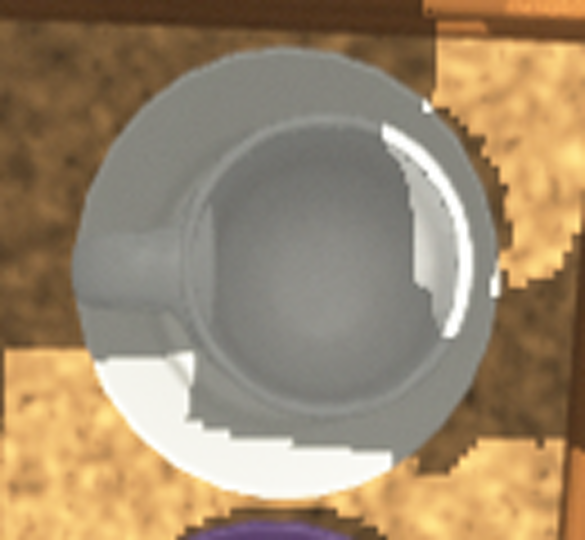

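```bash
python3 - <<'E'
from h import *
ci=eyes.camera_info('wrist'); print(get_position())
q=lambda *a:[[260+x/4.5-.39,30+y/4.5-.39] for x,y in a]
c=ray(ci,q((327,265),(180,265),(474,265),(327,113),(327,418)),.068); s=ray(ci,q((285,272),(73,272),(497,272),(285,47),(285,498)),.022)
print(np.round(c[:,:2],4),np.round(s[:,:2],4)); print(c[0]-s[0])
E
```

```text
[0.47798595 0.06408165 0.29952607]
[[0.487  0.1633]
 [0.4577 0.1632]
 [0.5162 0.1633]
 [0.4867 0.1911]
 [0.4872 0.134 ]] [[0.4786 0.1656]
 [0.4312 0.1655]
 [0.526  0.1656]
 [0.4785 0.2114]
 [0.4787 0.1164]]
[ 0.00840277 -0.00230847  0.046     ]
```

The rim measures 58.5 mm across, as it should, and sits 8.4 mm too far in +x. I'll re-grip the cup and shift it.

```bash
python3 - <<'E'
from h import *
Y=np.pi+PSI
robot.command_gripper(.075)
robot.move_pose(P([.487,.1635],.11),[np.pi,0,Y]); robot.move_straight(P([.487,.1635],.035),vel=.1)
robot.command_gripper(0,30); robot.hold(.2); print(get_gripper_width(),get_position())
robot.move_straight(P([.487,.1635],.045),vel=.05)
T['white']=np.array([.4785,.164])
put(T['white'],Y,.035,lift=.011)
robot.move_straight(P(T['white'],.12),vel=.15)
# pastry next
yw=np.pi/2+.08
pick([.4199,-.3204],yw,.014,40)
snap('wrist','w6.png'); print(get_time())
E
```

```text
0.05470903824813042 [0.48822978 0.16358773 0.03632091]
touch dz 0.0 dF 6.847982737325086 pos [0.4793 0.164  0.0363]
t 24.4083
grip 0.058 43.42237732858848 pos [ 0.4207 -0.3211  0.0152]
lifted 0.0582 42.78870581612864 F [-0.29 -0.03 -0.8 ] t 30.0167
30.0667
```

View pics/w6.png

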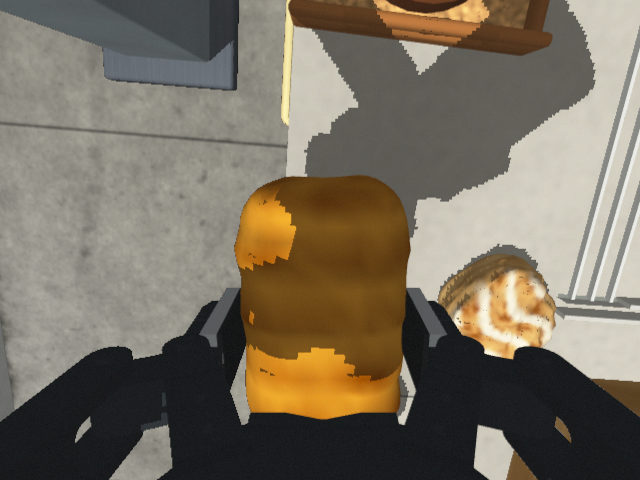

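The pastry is held square between the pads, its far end at row 178. Now I'll place it and then pick the purple cup.

```bash
python3 - <<'E'
from h import *
put(T['dish'],np.pi+PSI,.028)
pick([.456,-.475],1.5,.020,40)
put(T['purple'],np.pi+PSI,.034)
robot.move_pose(P([.478,-.04],.30),[np.pi,0,np.pi/2])
snap('wrist','w7.png'); ci=eyes.camera_info('wrist'); print(rect('pastry',ci,.034),rect('pastry_dish',ci,.02),get_position())
a=cv2.imread('pics/w7.png')[0:340,230:430]; cv2.imwrite('pics/z7.png',cv2.resize(np.rot90(a).copy(),None,fx=2.3,fy=2.3,interpolation=cv2.INTER_CUBIC))
print(get_time())
E
```

```text
touch dz 0.003 dF 6.478807801323818 pos [ 0.4704 -0.036   0.0332]
t 34.4
grip 0.0618 43.99099939648295 pos [ 0.4567 -0.4759  0.0217]
lifted 0.0617 43.828385687666014 F [-0.16  0.03 -2.24] t 39.175
touch dz 0.001 dF 6.452564448263891 pos [0.4748 0.064  0.0357]
t 45.05
(array([ 0.4697, -0.0381]), array([0.0637, 0.1024]), 89.0, 0.72) (array([0.4724, 0.0086]), array([0.0361, 0.0869]), 87.6, 0.58) [ 0.477717   -0.03962893  0.29894089]
46.4
```

View pics/z7.png

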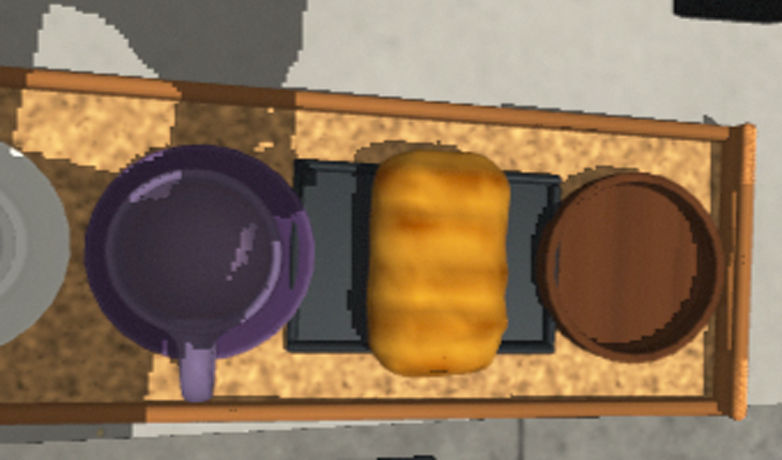

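The picture settles the dish orientation. The dish spans x=288–562 along the row and only about 160–352 across, so its long axis runs along the row, contrary to the description. The pastry overhangs it and rests on the rim, which fits the touch coming 4 mm early. I'll turn it by 90°, after measuring the cup, dish and holder centres from this picture.

```bash
python3 - <<'E'
from h import *
ci=eyes.camera_info('wrist')
def q(i_j,z):
    return np.round(ray(ci,[[429-i/2.3+.2,j/2.3-.3] for j,i in i_j],z)[:,:2],4)
print('dish',q([(290,255),(560,265),(425,165),(425,352)],.02).tolist())
print('holder',q([(541,265),(722,265),(630,170),(630,362)],.031).tolist())
print('purple saucer',q([(85,252),(315,252),(200,145),(200,360)],.022).tolist())
print('purple cup',q([(104,257),(282,257),(193,347),(193,165)],.066).tolist())
print(cup('purple_cup',ci,.066),place('purple_cup',ci))
E
```

```text
dish [[0.4733, 0.0273], [0.4683, -0.0995], [0.5153, -0.0334], [0.4279, -0.0336]]
holder [[0.4686, -0.0868], [0.4683, -0.1809], [0.5146, -0.1316], [0.4213, -0.1319]]
purple saucer [[0.4747, 0.1107], [0.4747, 0.0165], [0.5213, 0.0652], [0.4276, 0.065]]
purple cup [[0.4732, 0.0955], [0.4731, 0.0305], [0.4381, 0.0638], [0.509, 0.0639]]
{'axis': array([0.4732, 0.0625]), 'diam': 0.0694, 'handle': np.float64(3.095), 'hd': np.float64(0.049), 'conf': 0.81} []
```

The dish measures 127 mm along the row and 87 mm across, centred at (0.4716, -0.036). The purple cup is centred on its saucer to within about 3 mm. Re-laying the pastry.

```bash
python3 - <<'E'
from h import *
Y=np.pi+PSI; a=[.4704,-.036]
robot.command_gripper(.080)
robot.move_pose(P(a,.13),[np.pi,0,Y]); robot.move_straight(P(a,.033),vel=.1)
robot.command_gripper(0,40); robot.hold(.2); print(get_gripper_width(),get_position())
robot.move_straight(P(a,.095),vel=.1)
put([.471,-.036],np.pi/2+PSI,.027,lift=.068)
robot.move_straight(P([.471,-.036],.13),vel=.15)
# honey jar
pick([.423,.328],np.pi/2,.070,100,lift=.10)
snap('wrist','w8.png'); print(get_time())
E
```

```text
0.05782591529108402 [ 0.47122272 -0.03614811  0.03413661]
touch dz 0.002 dF 6.113841151696278 pos [ 0.4712 -0.0359  0.0299]
t 54.625
grip 0.0634 112.30945937648357 pos [0.424  0.3287 0.0722]
lifted 0.0636 111.83468609022384 F [-0.82 -0.3  -5.28] t 59.1917
59.2417
```

View pics/w8.png

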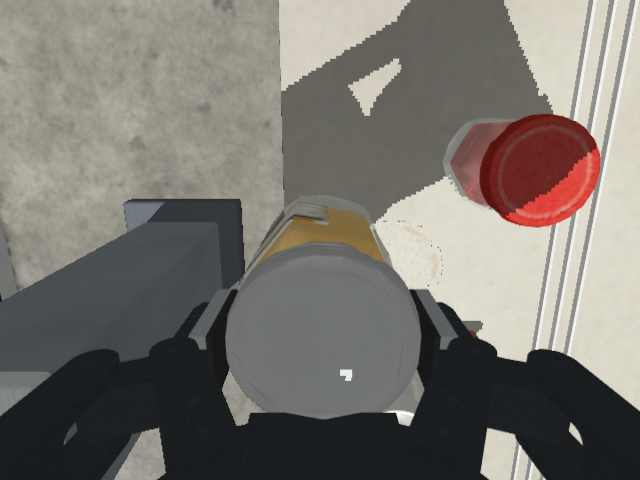

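The jar is held by its lid, upright. The lid circle spans columns 226–420 with its top at row 243, so its centre is near (323,340). I'll compute the offset and place it.

```bash
python3 - <<'E'
from h import *
ci=eyes.camera_info('wrist'); p=np.array(get_position())
c=ray(ci,[[323,340],[226,340],[420,340]],p[2]+.030); f=c[0,1]-p[1]
print(c,p,'fwd',f)
# white cup lesson: the same reading (row 344) gave +3.5mm while the truth was about -4.5 mm
print('fwd corrected',f-.008)
f=np.clip(f-.004,-.006,.006)
put(np.array([.468,-.1345])-[0,f],np.pi/2,.0842,lift=.10)
robot.move_pose(P([.46,-.04],.30),[np.pi,0,np.pi/2])
snap('wrist','w9.png'); ci=eyes.camera_info('wrist')
print('pastry',rect('pastry',ci,.034),'jar',place('honey_jar',ci),rect('honey_jar',ci,.116),get_time())
a=cv2.imread('pics/w9.png')[0:420,220:440]; cv2.imwrite('pics/z9.png',cv2.resize(np.rot90(a).copy(),None,fx=1.9,fy=1.9,interpolation=cv2.INTER_CUBIC))
E
```

```text
[[0.42329537 0.32908192 0.19835205]
 [0.39206544 0.32898002 0.19835205]
 [0.45446688 0.32918363 0.19835205]] [0.42214816 0.32748144 0.16835205] fwd 0.0016004841950177928
fwd corrected -0.006399515804982207
touch dz 0.001 dF 12.066824182303218 pos [ 0.4682 -0.1324  0.0862]
t 64.525
pastry (array([ 0.4714, -0.0356]), array([0.1013, 0.061 ]), 88.2, 0.69) jar [([0.467, -0.1362, 0.0124], 0.7)] (array([ 0.4685, -0.1187]), array([0.0651, 0.0931]), 0.1, 0.84) 65.3667
```

View pics/z9.png

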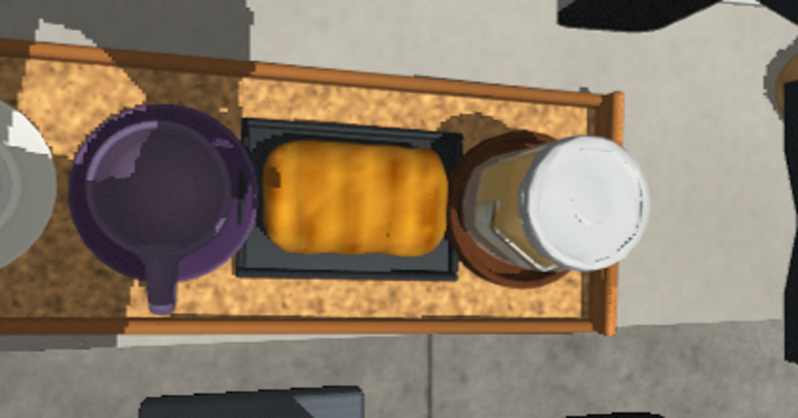

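The pastry now lies lengthwise in the dish, at (0.4714, -0.0356), and the jar is in its holder. For a final check I'll look from straight above the cups and above the jar.

```bash
python3 - <<'E'
from h import *
ci=eyes.camera_info('wrist'); print('lid',ray(ci,[[331.6,307.9]],.116))
import pickle; S={}; cr=[]
for k,y,c0 in [('jar',-.20,None),('cups',.045,None)]:
    robot.move_pose(P([.46,y],.30),[np.pi,0,np.pi/2]); robot.hold(.2)
    ci=eyes.camera_info('wrist'); im=snap('wrist',f'f_{k}.png'); S[k]=ci
    if k=='jar': print(rect('honey_jar',ci,.116),rect('jar_holder',ci,.031))
    else:
        for n in ['white_cup','purple_cup']: print(n,cup(n,ci,.067))
    uv=np.array(ci['mtx'])@(np.array(ci['R'])@np.array([*( [.468,-.135] if k=='jar' else [.4765,.114]),.03])+ci['t']); uv=(uv[:2]/uv[2]).astype(int); print(k,uv)
    h=100; a=max(uv[1]-h,0); b=uv[0]-75; cr.append(cv2.copyMakeBorder(im[a:a+2*h,b:b+150,::-1],0,0,0,0,0)); print('crop',a,b)
pickle.dump(S,open('S.pkl','wb'))
cv2.imwrite('pics/fin.png',cv2.resize(np.hstack(cr),None,fx=2.6,fy=2.6,interpolation=cv2.INTER_CUBIC)); print(get_time())
E
```

```text
lid [[ 0.46725928 -0.13184323  0.116     ]]
(array([ 0.4687, -0.135 ]), array([0.0652, 0.0636]), 0.2, 0.95) (array([ 0.4663, -0.136 ]), array([0.0931, 0.0917]), 85.6, 0.56)
jar [329 128]
crop 28 254
white_cup {'axis': array([0.4751, 0.1629]), 'diam': 0.0634, 'handle': np.float64(3.096), 'hd': np.float64(0.041), 'conf': 0.76}
purple_cup None
cups [338 122]
crop 22 263
67.7167
```

View pics/fin.png

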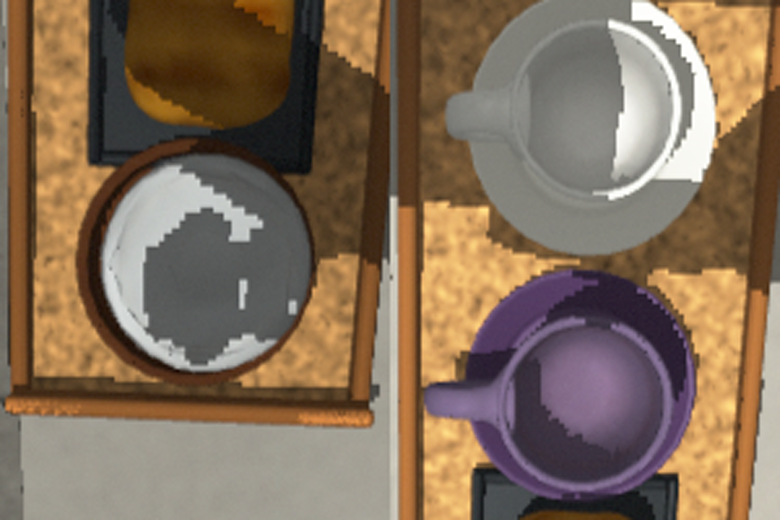

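The jar is centred in its holder to within about 3 mm and the white cup is centred too. I'll check the purple cup in numbers and then hand in.

```bash
python3 - <<'E'
from h import *
import pickle
ci=pickle.load(open('S.pkl','rb'))['cups']
q=lambda x,y,z:ray(ci,[[263+(x-390)/2.6-.3,22+y/2.6-.3]],z)[0,:2]
dw=q(597,109,.068)-q(594,126,.022); dp=q(586,403,.066)-q(581,384,.022)
print(dw,dp, q(502,403,.066)-q(670,403,.066), q(586,317,.066)-q(586,490,.066))
if max(abs(dw).max(),abs(dp).max())<.007:
    print(robot.sign_off(),get_time())
E
```

```text
[-0.0010171  -0.00030514] [ 0.00044555 -0.00209486] [-6.17529121e-02  4.21467955e-05] [-0.00062719  0.0634659 ]
the job is handed in; nothing more can be done
the job is handed in; nothing more can be done
```

The job is handed in at about 68 s, with all four items in place: white cup about 1 mm and purple cup about 2 mm off centre, honey jar within about 3 mm, pastry within about 1 mm in its dish (its long axis ran along the row, so I re-laid it), red-lidded jar and scone never touched; sign-off returned no verdict.

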